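# Clamp a glued panel in the lever press

## Task

Clamp the panel in the bench press: clear the loose offcut off the panel into the red tray, pull up the press's lock pin and turn its orange bar clockwise into the rest notch so that it stays out, then squeeze the red release button in the lever's grip and swing the lever fully down with it held, so that the lever latches there and the pad presses on the panel. Let go of everything; do not shift the panel, and leave the other things on the bench where they stand.

Things in the scene. Friction and masses are not known exactly. Their poses are not given: they have to be found in the camera images.
- press: Green bench press, fixed; bed 300 x 280 x 20 mm. Origin on the bench below the middle of its shaft, z up; its -x side is its front (roughly towards the robot). Bed from x -200 to +100, y -140 to +140. Shaft along y, 85 mm above the bench. On the shaft: lever in plane y -100, yellow clamp arm in plane y 0, locking disc at y +90 under the lock pin. Grey toothed disc, radius 64, at y -75.
- lever (a joint): Lever angle, rad. 0: leaning 15 deg back; 0.262: upright; grows forward and down; 1.833: level, pointing to press -x; 1.85: stop, fully down. Friction about 0.5 N m holds it. Past about 0.37 a pawl locks it against teeth unless the button is held in; let go at the stop it latches (1.79 or more), sooner it latches part-way. With the lock pin in it cannot pass about 0.35. The end needs 5 to 12 N at the grip.
- grip (a point): Middle of the lever's black grip: press frame x = -150 cos a, y = -100, z = 85 + 150 sin a mm, a = 1.833 - lever angle. Turns with the lever. Grip 26 mm wide (press y), 24 mm thick, from 35 mm short of this point to 28 mm beyond. Fingers can close on it along press y from above; it can pivot between the pads as it swings.
- release (a joint): Travel in m of the red button, a paddle 40 x 18 mm in the grip's +y side, centred on the grip point. It stands 10 mm proud (36 mm over all) and presses in 9 mm towards press -y (27 mm over all, centred on the grip point), 2.7 N rising to 7 N; 6 mm or more frees the lever. Squeezing the grip along press y between two fingers presses it.
- lock_bar (a point): Middle of the orange T-bar of the spring lock pin: 60 mm long, 12 thick, 18 tall, at press frame x 0, y +90, z 210 mm when the pin is in. It lies along its own x axis, which is along press x when the pin is in. Below it only a thin stem down to a brass collar 30 mm square, whose top is 34 mm below the bar's centre.
- lock_lift (a joint): How far the lock pin is pulled up, m. 0: in. 0.019: fully out. The spring pulls it down with 3 N rising to 7 N. While it is lower than 0.013 it cannot be turned.
- lock_turn (a joint): Angle in rad of the lock pin's T-bar about the vertical, growing clockwise seen from above; 0 in the locking slot, stop at 1.4. Lifted 0.016 or more it turns over a 2 mm ridge (at about 0.7) into the rest notch beyond it (0.9 to 1.4); let go there it stays out, at a lift of about 0.013.
- offcut_mid (a point): Centre of the loose pale wood offcut, 100 x 48 x 40 mm (own x, y, z), 0.13 kg, lying flat on the panel below the raised clamp arm. It would be caught under the pad.
- tray: Open red offcut tray, 180 x 150 mm (own x, y), 50 mm high, walls and floor 5 mm, heavy. Origin at the centre of its underside. The blue box of the same size with compartments is not the offcut tray.
- panel: Loose brown wood panel being glued, 150 x 170 x 18 mm (own x, y, z), lying flat on the press bed (top 38 mm above the bench). Origin at the centre of its underside.
- pad: Sprung rubber pad of the clamp arm, 28 mm diameter; it turns with the lever (22 mm square arm, 137 mm long). Its origin lies on the arm's centre line 125 mm from the shaft, the pad's face 53 mm below that across the arm (towards the arm's front while raised).
- screw_box: Blue compartment box, 180 x 150 x 50 mm, fixed; origin at the centre of its underside. To be left alone.
- glue_bottle: Yellow glue bottle, 60 mm diameter, 170 mm tall, standing loose left of the press; origin at the centre of its base. Leave alone.
- sanding_block: Cork sanding block, 70 x 100 x 35 mm, loose, right of the press; origin at the centre of its underside. Leave alone.
- tape_measure: Yellow tape measure, 70 x 70 x 36 mm, loose, in front of the press; origin at the centre of its underside. Leave alone.
- paint_can: Can, 90 mm diameter, 110 mm tall, loose; origin at the centre of its base. Leave alone.
- mug: Blue mug, 80 mm diameter, 95 mm tall, handle at its +y, loose; origin at the centre of its base. Leave alone.
- spray_bottle: White bottle with red cap, 70 mm diameter, 200 mm tall, loose; origin at the centre of its base. Leave alone.

How it is judged:
By the outcome, as a careful person would: the job done as asked, in the order asked, and still so for the second after the job is handed in, with the robot touching nothing.
It also fails if it takes over 70 s, if anything falls off the work surface, if the arm or the gripper's body presses on something with over 40 N, if the wrist force passes 120 N, or if a joint passes its speed limit or range.

## Robot

A 6-joint arm with a two-finger parallel gripper is mounted at the origin on the work surface. World frame = base frame: x ahead of the robot, y to its left, z up, the work surface at z = 0. Lengths are in m, angles in rad, forces in N, time in s.
With the tool pointing down it reaches from about 0.3 to 0.775 m from the base axis. Payload 14.6 kg.
Tool frame: the origin (TCP) lies on the centre line of the jaws, within the pads' length; the fingertips stand 19 mm ahead of it and the grasp point (between the pads) is the TCP; y points along the fingers, x is the direction in which the jaws open and shut, and the axes are right-handed (so a half turn about y gives the same grasp; the last joint's range is limited). The gripper opens to 94 mm and grips with 3 to 60 N. Pads are 16 mm wide; open, the fingers measure 119 mm over their backs; the gripper's body (75 mm by 177 mm) begins 78 mm behind the grasp point.
Start: joints at [1.085, 0.3, 1.521, -0, 1.321, -0.067], TCP at [0.224, 0.502, 0.2] pointing down, gripper open.
Joint ranges: [-3.03, 3.03], [-0.79, 2.21], [0.23, 2.52], [-1.04, 4.18], [0, 3.07], [-2.55, 2.55]. Speed limits (rad/s): [2.22, 2.22, 2.57, 3.14, 3.14, 3.14].

## Interface

Orientations are given as [roll, pitch, yaw] about the fixed x, y, z axes, in that order (R = Rz(yaw) Ry(pitch) Rx(roll)).
In Python, from station import ctrl, optics gives the robot as it stands.
- The arm moves only by the tool jog_arm, never from a script. Its argument "targets" is a list of rows, each a list of 3 entries, a list of its own where there are three numbers: the finger opening in cm, from 0 to 9.4, then the shift along the tool's x, y, z in cm, then the turn about the tool's y in rad. A call has 1 to 10 rows; each row is the pose to reach, as a shift and turn from the pose commanded when the call began, along the tool's axes at that moment; what a row does not reach only later rows make up. A row lasts 1/10 s, in which the tool goes at most 50 mm and 8.59 degrees, less where a joint would pass 70% of its speed; a pose out of reach is approached as far as the arm can. A call with a gripper value outside its range is refused whole. The fingers move at their own pace and stop on an object; "grip_force" is the grip in N (left out, the last holds). Time passes only in rows, so rows that repeat a pose let the fingers close. It gives the time, the measured TCP pose, the force and the opening at its end, in the units of the state.
- ctrl.get_obs(): the state, without advancing time (a new reading comes with each control period).
- optics.camera(name): name is "side" or "top"; returns a dict with "img" (420x560x3 uint8, red, green, blue), "range_z" (420x560 float32, m along the optical axis (not along the pixel's ray), 0 where there is no reading), "camera_matrix" (3x3 intrinsics, pixels), "world_to_cam" (4x4, takes a point from world to camera coordinates). Camera axes: x right, y up, looking along -z (the intrinsics and any distortion apply to the point x, -y, -z); pixel columns grow to the right and rows downward; lengths in m; the calibration is good to about 2 mm. A picture is of the moment at which its call begins.
- ctrl.hand_in(): hands the job in, once; it reports no verdict.
The state is a dict: "time_s": time; "qpos": joint angles; "joint_vel": joint speeds; "tau": joint torques, N m; "ee_pos": TCP position; "eef_rot": TCP orientation; "force": force on the tool from outside, world axes, zero at the start; "moment": the same for the moment, N m; "grip_width": finger opening in m.
Only numpy, scipy, OpenCV 4.12 (cv2) and the standard library are available. Lean on these libraries where they do the work, as an engineer would, in place of code of your own. Each camera call takes 0.05 s, during which the arm holds its last target. There are 200 camera calls.

## Working session

There is one attempt and no reset: what is moved stays moved. The work goes in short steps, Python scripts to look and compute and a tool call to move; the robot and the scene stay as the last step left them, time stands still between calls to the robot, and variables do not carry over. Pictures are saved under pics/ and viewed, about 8 in all and at most 12, crops included, and the job is handed in when it is done.

Besides the shell and the picture viewer there is one more tool, called after "Call:" as a command line: name --argument value ..., lists and objects as JSON in quotes. jog_arm: Moves the arm, as the interface text tells. Its arguments: {"type":"object","properties":{"targets":{"type":"array","items":{"type":"array"}},"grip_force":{"type":"number"}},"required":["targets"]}

```bash
mkdir -p pics; cat > h.py <<'E'
from station import ctrl, optics
import numpy as np, cv2
from scipy.spatial.transform import Rotation as R
def cam(n,save=None):
    c=optics.camera(n)
    if save: cv2.imwrite('pics/'+save,c['img'][:,:,::-1])
    K=c['camera_matrix'];T=np.linalg.inv(c['world_to_cam']);z=c['range_z']
    v,u=np.mgrid[0:z.shape[0],0:z.shape[1]]
    P=np.stack([(u-K[0,2])/K[0,0]*z,-(v-K[1,2])/K[1,1]*z,-z,np.ones_like(z)],-1)@T.T
    P=P[...,:3]; P[z==0]=np.nan
    return c['img'],P,c
E
python3 - <<'E'
from h import *
o=ctrl.get_obs(); print(o)
for n in('side','top'):
    i,P,c=cam(n,n+'0.png'); np.save(n+'P.npy',P);np.save(n+'I.npy',i);print({k:v for k,v in c.items() if k not in('img','range_z')})
E
```

```text
{'time_s': 0.0, 'qpos': array([ 1.08534870e+00,  3.00448384e-01,  1.52159305e+00, -2.06135460e-05,
        1.32074056e+00, -6.66262711e-02]), 'joint_vel': array([ 9.06998649e-04, -3.57579801e-05, -2.18735765e-03,  8.67913683e-04,
       -7.21001934e-04,  1.69581527e-03]), 'tau': array([-7.49063183e-04, -5.31810093e+01, -3.52744353e+01,  7.07768602e-02,
        2.43422430e-02, -9.95453934e-05]), 'ee_pos': array([0.22356346, 0.50220024, 0.19929374]), 'eef_rot': array([-1.57073707e+00,  1.18803073e-03,  1.15198012e+00]), 'force': array([ 0.70267874, -0.39568091, -0.34227627]), 'moment': array([ 0.02612331, -0.02506647, -0.0355541 ]), 'grip_width': 0.09391371759902803}
{'camera_matrix': array([[443.6505165 ,   0.        , 278.58729562],
       [  0.        , 443.6505165 , 217.44837105],
       [  0.        ,   0.        ,   1.        ]]), 'world_to_cam': array([[-0.89999292, -0.43555757,  0.01738831,  0.51544047],
       [ 0.24285241, -0.46788162,  0.84977026, -0.24343401],
       [-0.3619882 ,  0.76901001,  0.52686635, -1.36205515],
       [ 0.        ,  0.        ,  0.        ,  1.        ]])}
{'camera_matrix': array([[397.76912977,   0.        , 284.05352723],
       [  0.        , 397.76912977, 207.09350738],
       [  0.        ,   0.        ,   1.        ]]), 'world_to_cam': array([[ 0.01356331, -0.99976395,  0.01697321, -0.0124355 ],
       [ 0.98348196,  0.01640276,  0.18026143, -0.5842725 ],
       [-0.18049728,  0.0142479 ,  0.98347228, -1.16472153],
       [ 0.        ,  0.        ,  0.        ,  1.        ]])}
```

```bash
ls -la .; sleep 1; ls pics
```

```text
total 12432
drwxr-xr-x  3 agent agent    4096 Dec  4 14:48 .
drwxr-xr-x 23 root  root     4096 Dec  4 14:47 ..
-rw-r--r--  1 agent agent     470 Dec  4 14:48 h.py
drwxr-xr-x  2 agent agent    4096 Dec  4 14:48 pics
-rw-r--r--  1 agent agent  705728 Dec  4 14:48 sideI.npy
-rw-r--r--  1 agent agent 5644928 Dec  4 14:48 sideP.npy
-rw-r--r--  1 agent agent  705728 Dec  4 14:48 topI.npy
-rw-r--r--  1 agent agent 5644928 Dec  4 14:48 topP.npy
side0.png
top0.png
```

View pics/side0.png

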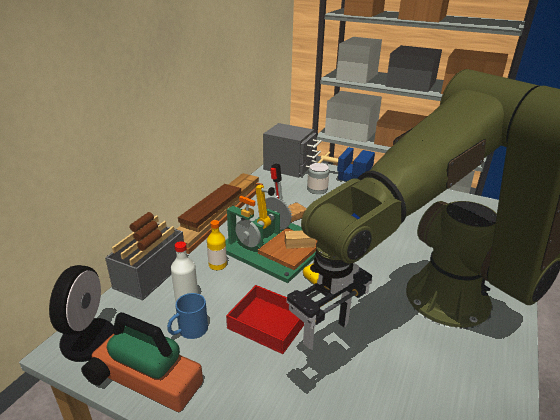

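View pics/top0.png

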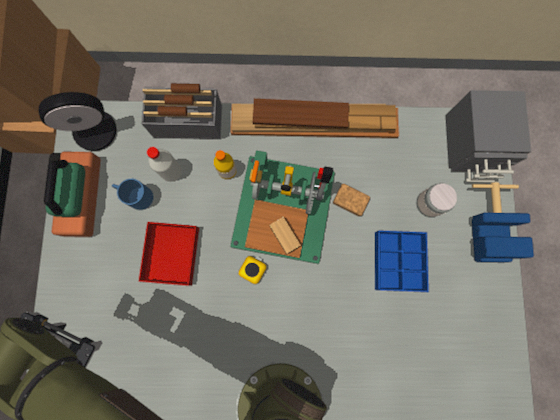

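The side view shows the press around (265,235), with the offcut at (298,238) and the red tray at (265,318). In the top view the tray is at (170,253), the offcut at (285,235), the orange bar at (255,168), and the lever with its red button at (325,175).

```bash
cat > m.py <<'E'
from h import *
P=np.load('topP.npy');I=np.load('topI.npy').astype(float)
hsv=cv2.cvtColor(I.astype(np.uint8),cv2.COLOR_RGB2HSV)
x,y,z=P[...,0],P[...,1],P[...,2]; H,S,V=[hsv[...,k] for k in range(3)]
def win(u0,u1,v0,v1):
    m=np.zeros(z.shape,bool); m[v0:v1,u0:u1]=1; return m
def rect(m,name):
    p=P[m][:,:2].astype(np.float32); r=cv2.minAreaRect(p)
    print(name,len(p),'c',np.round(r[0],4),'size',np.round(r[1],4),'ang',round(r[2],1),'z med',np.round(np.nanmedian(P[m][:,2]),4)); print('  box',np.round(cv2.boxPoints(r),3).tolist()); return r
w=win(225,345,145,270)
rect(w&(abs(z-.02)<.008)&(H>60)&(H<90)&(S>100),'bed')
rect(w&(abs(z-.038)<.008)&(H<20)&(S>90)&(y==y),'panel')
rect(win(260,310,205,262)&(abs(z-.078)<.008),'offcut')
rect(win(130,205,215,290)&((H<8)|(H>172))&(S>150)&(abs(z-.05)<.007),'tray')
rect(win(235,275,145,190)&(H>5)&(H<16)&(S>180)&(z>.2),'bar')
rect(win(275,300,155,200)&(H>18)&(H<30)&(S>150)&(z>.1),'arm')
m=win(305,340,155,200)&((H<8)|(H>172))&(S>150)&(z>.1);rect(m,'button');print(P[m].min(0),P[m].max(0))
m=win(305,345,150,200)&(V<60)&(z>.15);rect(m,'grip');print(P[m].min(0),P[m].max(0))
print('collar/bar raw z', np.round(P[160:178,250:262,2],3)[::3])
E
python3 m.py
python3 - <<'E'
import cv2
i=cv2.imread('pics/top0.png')[140:275,215:365];cv2.imwrite('pics/topc.png',cv2.resize(i,None,fx=4.4,fy=4.4,interpolation=cv2.INTER_CUBIC))
E
```

```text
bed 3155 c [ 0.5874 -0.0008] size [0.2768 0.2967] ang 80.3 z med 0.0199
  box [[0.4180000126361847, -0.1120000034570694], [0.7099999785423279, -0.16200000047683716], [0.7570000290870667, 0.11100000143051147], [0.46399998664855957, 0.16099999845027924]]
panel 2239 c [ 0.5446 -0.0026] size [0.3659 0.2769] ang 84.5 z med 0.0379
  box [[0.3889999985694885, -0.17100000381469727], [0.6650000214576721, -0.1979999989271164], [0.699999988079071, 0.16599999368190765], [0.42399999499320984, 0.19300000369548798]]
offcut 553 c [ 0.5163 -0.0408] size [0.0997 0.129 ] ang 30.7 z med 0.0779
  box [[0.4399999976158142, -0.010999999940395355], [0.5059999823570251, -0.12200000137090683], [0.5920000076293945, -0.07100000232458115], [0.5260000228881836, 0.03999999910593033]]
tray 376 c [0.4404 0.3428] size [0.1511 0.1778] ang 85.8 z med 0.0492
  box [[0.34599998593330383, 0.27399998903274536], [0.5230000019073486, 0.26100000739097595], [0.5350000262260437, 0.41200000047683716], [0.3569999933242798, 0.42500001192092896]]
bar 83 c [0.6508 0.0784] size [0.0107 0.0569] ang 80.2 z med 0.2182
  box [[0.62199997
[... 811 characters left out ...]
6240000128746033, -0.12099999934434891], [0.652999997138977, -0.125], [0.656000018119812, -0.10199999809265137], [0.6269999742507935, -0.09799999743700027]]
[ 0.62491253 -0.12360084  0.20546232] [ 0.65451516 -0.09923744  0.26504943]
collar/bar raw z [[0.016 0.026 0.022 0.023 0.161 0.164 0.158 0.155 0.162 0.155 0.158 0.156]
 [0.018 0.018 0.021 0.024 0.161 0.219 0.22  0.217 0.221 0.215 0.161 0.158]
 [0.021 0.02  0.019 0.161 0.217 0.22  0.222 0.22  0.22  0.162 0.159 0.161]
 [0.016 0.015 0.173 0.158 0.214 0.219 0.218 0.218 0.208 0.159 0.156 0.157]
 [0.019 0.177 0.176 0.218 0.221 0.219 0.216 0.22  0.177 0.177 0.178 0.172]
 [0.018 0.178 0.219 0.217 0.219 0.219 0.22  0.184 0.175 0.175 0.175 0.177]]
```

View pics/topc.png

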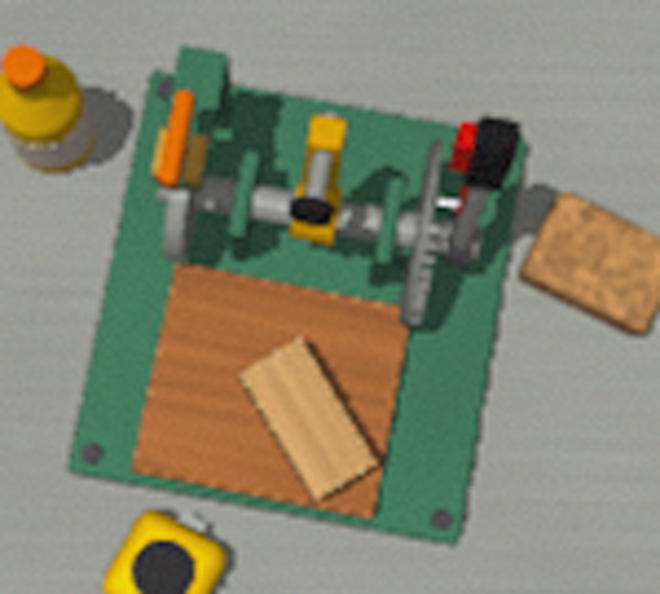

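The crop shows the offcut with corners near (300,338), (238,378), (320,500) and (382,462). The bar lies along press x, and the lever leans slightly back. Next I'll refine the offcut, the press frame and the lever angle.

```bash
cat >> h.py <<'E'
YAW=np.radians(-9.75); O=np.array([.636,-.0093])
ex=np.array([np.cos(YAW),np.sin(YAW)]); ey=np.array([-ex[1],ex[0]])
def p2w(x,y): return O+ex*x+ey*y
def w2p(p): d=np.asarray(p)[...,:2]-O; return np.stack([d@ex,d@ey],-1)
def rel(pos,yaw,o=None):
    o=o or ctrl.get_obs(); r,p,y=o['eef_rot']
    M=R.from_euler('xyz',[r,p,y]).as_matrix()
    d=M.T@(np.array(pos)-o['ee_pos']); t=(y-yaw+np.pi)%(2*np.pi)-np.pi
    print('now',o['ee_pos'].round(4),o['eef_rot'].round(3),'w',round(o['grip_width'],4),'F',o['force'].round(1),'t',o['time_s'],'q6',o['qpos'][5].round(2)); print('  shift cm',(d*100).round(2),'turn',round(t,3))
E
python3 - <<'E'
exec(open('m.py').read().split("w=win(225")[0])
poly=(np.array([[300,338],[238,378],[320,500],[382,462]])/4.4+[215,140]).round().astype(int)
m=np.zeros(z.shape,np.uint8);cv2.fillPoly(m,[poly],1);m=cv2.dilate(m,np.ones((3,3)))>0
rect(m&(abs(z-.078)<.006),'offcut')
pm=np.zeros(z.shape,np.uint8);cv2.fillPoly(pm,[(np.array([[170,255],[420,305],[380,525],[120,475]])/4.4+[215,140]).round().astype(int)],1)
rect((pm>0)&(abs(z-.038)<.006)&(H<14)&(S>100),'panel')
print('bar press',w2p([.6508,.0784]))
for n in('top','side'):
    Q=np.load(n+'P.npy').reshape(-1,3); q=w2p(Q); k=(abs(q[:,1]+.1)<.02)&(abs(q[:,0])<.09)&(Q[:,2]>.12)&(Q[:,2]<.3)
    a=q[k];zz=Q[k,2]; print(n,k.sum())
    for h in np.arange(.12,.28,.015):
        s=(zz>=h)&(zz<h+.015)
        if s.sum()>1: print(round(h,3),s.sum(),'x',np.round(np.percentile(a[s,0],[2,50,98]),3),'y',np.round(np.percentile(a[s,1],[2,50,98]),3))
for nm,(u,v) in dict(glue=(223,160),spray=(154,153)).items():
    q=P[v,u]; print(nm,q.round(3))
rel([.516,-.041,.2],2.159)
E
```

```text
offcut 541 c [ 0.496 -0.007] size [0.0997 0.0482] ang 31.9 z med 0.078
  box [[0.4410000145435333, -0.013000000268220901], [0.4659999907016754, -0.05400000140070915], [0.5509999990463257, -0.0010000000474974513], [0.5260000228881836, 0.03999999910593033]]
panel 1884 c [0.5214 0.0176] size [0.1683 0.1474] ang 79.5 z med 0.038
  box [[0.4339999854564667, -0.052000001072883606], [0.578000009059906, -0.07900000363588333], [0.609000027179718, 0.08699999749660492], [0.46399998664855957, 0.11400000005960464]]
bar press [-0.00026572  0.08893964]
top 276
0.12 15 x [-0.047 -0.005  0.   ] y [-0.106 -0.096 -0.08 ]
0.135 27 x [-0.033 -0.001  0.01 ] y [-0.105 -0.092 -0.08 ]
0.15 7 x [-0.001 -0.     0.009] y [-0.106 -0.101 -0.093]
0.165 15 x [0.001 0.003 0.013] y [-0.107 -0.098 -0.092]
0.18 10 x [0.003 0.004 0.007] y [-0.105 -0.1   -0.095]
0.195 13 x [0.005 0.007 0.009] y [-0.11  -0.101 -0.091]
0.21 21 x [0.007 0.008 0.013] y [-0.111 -0.098 -0.083]
0.225 32 x [0.008 0.011 0.015] y [-0.113 -0.098 -0.082]
0.24 41 x [0.011 0.014 0.032] y [-0.111 -0.088 -0.08 ]
0.255 95 x [0.013 0.023 0.035] y [-0.113 -0.1   -0.083]
side 224
0.12 2 x [-0.035 -0.02  -0.006] y [-0.094 -0.089 -0.083]
0.135 21 x [-0.013  0.003  0.016] y [-0.099 -0.094 -0.081]
0.15 27 x [-0.001  0.006  0.025] y [-0.103 -0.095 -0.085]
0.165 23 x [0.001 0.009 0.023] y [-0.1   -0.094 -0.088]
0.18 26 x [0.002 0.009 0.022] y [-0.104 -0.092 -0.086]
0.195 24 x [0.005 0.009 0.027] y [-0.111 -0.09  -0.084]
0.21 23 x [0.006 0.009 0.014] y [-0.107 -0.093 -0.082]
0.225 25 x [0.006 0.013 0.017] y [-0.111 -0.091 -0.082]
0.24 30 x [0.008 0.014 0.037] y [-0.108 -0.088 -0.081]
0.255 23 x [0.011 0.018 0.033] y [-0.106 -0.091 -0.084]
glue [0.699 0.174 0.158]
spray [0.703 0.358 0.197]
now [0.2235 0.5023 0.1994] [-1.571e+00  1.000e-03  1.152e+00] w 0.094 F [-0.6 -0.5 -0.2] t 0.1 q6 -0.07
  shift cm [-3.774e+01 -3.000e-02 -4.881e+01] turn -1.007
```

```bash
python3 -c "
from h import *
rel([.496,-.007,.2],2.128)"
```

```text
now [0.2235 0.5023 0.1994] [-1.571e+00  1.000e-03  1.152e+00] w 0.094 F [-0.6 -0.5 -0.2] t 0.1 q6 -0.07
  shift cm [-3.544e+01 -3.000e-02 -4.560e+01] turn -0.976
```

Call:
jog_arm --targets '[[9, [-35.4, 0, -45.6], -0.976], [9, [-35.4, 0, -45.6], -0.976], [9, [-35.4, 0, -45.6], -0.976], [9, [-35.4, 0, -45.6], -0.976], [9, [-35.4, 0, -45.6], -0.976], [9, [-35.4, 0, -45.6], -0.976], [9, [-35.4, 0, -45.6], -0.976], [9, [-35.4, 0, -45.6], -0.976], [9, [-35.4, 0, -45.6], -0.976], [9, [-35.4, 0, -45.6], -0.976]]'

```text
time_s: 1.1
ee_pos: [0.4416, 0.096, 0.1999]
eef_rot: [-1.571, -0.0, 2.128]
force: [1.1, 0.7, -0.1]
grip_width: 0.0899
```

```bash
python3 -c "
from h import *
rel([.496,-.007,.072],2.128)"
```

```text
now [0.4416 0.096  0.1999] [-1.571 -0.     2.128] w 0.0899 F [ 1.1  0.7 -0.1] t 1.1 q6 -2.0
  shift cm [-11.62  12.79   0.84] turn 0.0
```

Call:
jog_arm --targets '[[9, [-11.6, 0, 0.8], 0], [9, [-11.6, 0, 0.8], 0], [9, [-11.6, 0, 0.8], 0], [9, [-11.6, 0, 0.8], 0], [9, [-11.6, 7, 0.8], 0], [9, [-11.6, 7, 0.8], 0], [9, [-11.6, 7, 0.8], 0]]'

```text
time_s: 1.8
ee_pos: [0.4937, -0.0032, 0.1275]
eef_rot: [-1.567, -0.003, 2.129]
force: [0.1, 0.4, 0.1]
grip_width: 0.0899
```

```bash
python3 -c "
from h import *
rel([.496,-.007,.070],2.128)"
```

```text
now [ 0.4937 -0.0032  0.1275] [-1.567 -0.003  2.129] w 0.0899 F [0.1 0.4 0.1] t 1.8 q6 -2.21
  shift cm [-0.46  5.75 -0.01] turn 0.001
```

Call:
jog_arm --targets '[[9, [-0.4, 3, 0], 0], [9, [-0.4, 5.7, 0], 0], [9, [-0.4, 5.7, 0], 0]]'

```text
time_s: 2.1
ee_pos: [0.4966, -0.0071, 0.0717]
eef_rot: [-1.568, -0.002, 2.129]
force: [-0.1, 0.2, 0.7]
grip_width: 0.0898
```

```bash
python3 -c "
from h import *
rel([.496,-.007,.070],2.128)"
```

```text
now [ 0.4966 -0.0071  0.0717] [-1.568e+00 -2.000e-03  2.129e+00] w 0.0898 F [-0.1  0.2  0.7] t 2.1 q6 -2.22
  shift cm [0.03 0.17 0.05] turn 0.001
```

Call:
jog_arm --targets '[[4, [0, 0, 0], 0], [4, [0, 0, 0], 0], [4, [0, 0, 0], 0], [4, [0, 0, 0], 0], [4, [0, 0, 0], 0], [4, [0, 0, 0], 0], [4, [0, -2, 0], 0], [4, [0, -5, 0], 0], [4, [0, -9, 0], 0], [4, [0, -9, 0], 0]]' --grip_force 20

```text
time_s: 3.1
ee_pos: [0.4998, -0.0083, 0.1677]
eef_rot: [-1.577, 0.005, 2.128]
force: [0.9, 0.3, -0.9]
grip_width: 0.04
```

```bash
python3 -c "
from h import *
rel([.4404,.3428,.16],1.497)"
```

```text
now [ 0.4998 -0.0083  0.1677] [-1.577  0.005  2.128] w 0.04 F [ 0.9  0.3 -0.9] t 3.1 q6 -2.22
  shift cm [ 32.94   0.7  -13.52] turn 0.631
```

```bash
python3 - <<'E'
from h import *
i,P,c=cam('side'); i2,P2,_=cam('top'); np.save('topP.npy',P2);np.save('topI.npy',i2)
a=cv2.resize(i[170:330,180:400],(800,582),interpolation=cv2.INTER_CUBIC)
cv2.imwrite('pics/s1.png',a[:,:,::-1])
E
```

```text
(no output)
```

View pics/s1.png

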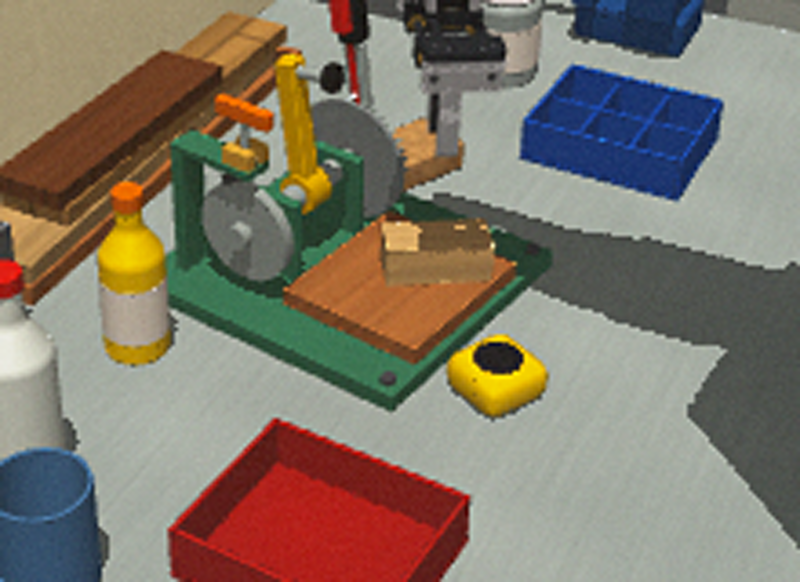

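The side crop shows the offcut still on the panel at (440,250). The gripper stands about 10 cm off to its right, with its finger at (445,125), so the measurement was wrong. I'll check the projection in both cameras.

```bash
python3 - <<'E'
from h import *
def proj(c,p):
    q=c['world_to_cam']@np.r_[p,1]; K=c['camera_matrix']; return (K[0,0]*q[0]/-q[2]+K[0,2], -K[1,1]*q[1]/-q[2]+K[1,2], -q[2])
o=ctrl.get_obs();T=o['ee_pos']
for n in('side','top'):
    i,P,c=cam(n)
    print(n,'tcp',proj(c,T),'offcut',proj(c,[.496,-.007,.078]), 'tray',proj(c,[.4404,.3428,.05]))
    hs=cv2.cvtColor(i,cv2.COLOR_RGB2HSV)
    # gripper points: anything above panel near
    if n=='side':
        for u,v in((302,204),(300,240),(286,285),(250,200)): print((u,v),P[v,u].round(3),i[v,u])
    m=np.isfinite(P[...,2])&(abs(P[...,2]-.16)<.03)&(np.hypot(P[...,0]-T[0],P[...,1]-T[1])<.12); print('pts near tcp',m.sum())
i,P,c=cam('top','top1.png')
E
```

```text
side tcp (np.float64(300.9320880769689), np.float64(211.3882511481134), np.float64(1.4626004204654055)) offcut (np.float64(300.2261868845728), np.float64(233.18703829555176), np.float64(1.50588879508124)) tray (np.float64(268.0118142285261), np.float64(309.0893330948158), np.float64(1.2315148079332643))
(302, 204) [0.481 0.029 0.215] [140 134 132]
(300, 240) [0.487 0.014 0.066] [131 102  63]
(286, 285) [ 0.465  0.169 -0.004] [167 172 162]
(250, 200) [0.638 0.083 0.215] [245 110   0]
pts near tcp 62
top tcp (np.float64(285.9561439342241), np.float64(230.81437252805696), np.float64(1.0942307759664505)) offcut (np.float64(284.9365101824659), np.float64(234.966151401373), np.float64(1.177637079927186)) tray (np.float64(167.63507803609838), np.float64(252.71774642966454), np.float64(1.1901547390632652))
pts near tcp 0
```

View pics/top1.png

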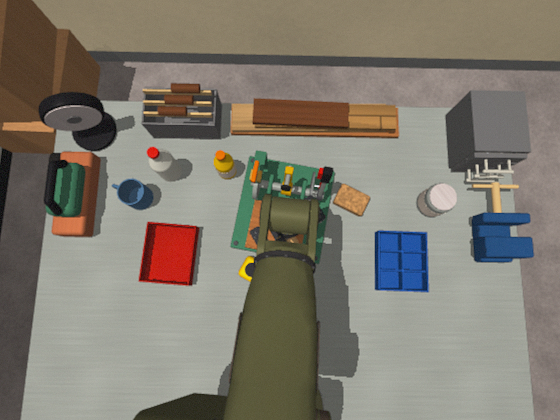

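The cameras agree and the gripper is right above the offcut, so it most likely lifted before the slow fingers had closed. I'll reopen, re-measure the offcut from the side camera, and retry with more closing time.

Call:
jog_arm --targets '[[9, [0, 0, 0], 0], [9, [0, 0, 0], 0], [9, [0, 0, 0], 0], [9, [0, 0, 0], 0], [9, [0, 0, 0], 0]]'

```text
time_s: 3.85
ee_pos: [0.4978, -0.0081, 0.1629]
eef_rot: [-1.571, -0.0, 2.128]
force: [-0.2, 0.6, -0.0]
grip_width: 0.0769
```

```bash
python3 - <<'E'
from h import *
i,P,c=cam('side'); P0=np.load('sideP.npy'); np.save('sideP1.npy',P)
for Q in(P0,P):
    m=(abs(Q[...,2]-.078)<.006)&(np.hypot(Q[...,0]-.496,Q[...,1]+.007)<.075)
    p=Q[m]; r=cv2.minAreaRect(p[:,:2].astype(np.float32)); print(m.sum(),r, p[:,2].mean()); print(cv2.boxPoints(r))
rel([.496,-.007,.070],2.128)
E
```

```text
188 ((0.49905258417129517, 0.002145592123270035), (0.09006574004888535, 0.051838941872119904), 27.5865478515625) 0.07600706546996464
[[ 4.4713640e-01  4.2641591e-03]
 [ 4.7114241e-01 -4.1681334e-02]
 [ 5.5096877e-01  2.7025118e-05]
 [ 5.2696276e-01  4.5972519e-02]]
262 ((0.49485912919044495, -0.000917576253414154), (0.1002010703086853, 0.05813726782798767), 32.6845703125) 0.07607370314944063
[[ 0.43699425 -0.00350676]
 [ 0.46838915 -0.05243835]
 [ 0.552724    0.0016716 ]
 [ 0.5213291   0.0506032 ]]
now [ 0.4978 -0.0081  0.1629] [-1.571  0.     2.128] w 0.0808 F [-0.1  0.3  0.5] t 3.9 q6 -2.22
  shift cm [0.19 9.29 0.1 ] turn 0.0
```

Finger speed is about 75 mm/s, which confirms the early lift. The offcut has hardly moved.

Call:
jog_arm --targets '[[9, [0, 4, 0], 0], [9, [0, 7, 0], 0], [9, [0, 9.4, 0], 0], [9, [0, 9.4, 0], 0], [4, [0, 9.4, 0], 0], [4, [0, 9.4, 0], 0], [4, [0, 9.4, 0], 0], [4, [0, 9.4, 0], 0], [4, [0, 9.4, 0], 0], [4, [0, 9.4, 0], 0]]'

```text
time_s: 4.9
ee_pos: [0.4979, -0.008, 0.0692]
eef_rot: [-1.571, 0.0, 2.128]
force: [-0.5, 1.2, 3.2]
grip_width: 0.0471
```

Call:
jog_arm --targets '[[4, [0, 0, 0], 0], [4, [0, 0, 0], 0], [4, [0, 0, 0], 0], [4, [0, 0, 0], 0], [4, [0, 0, 0], 0]]'

```text
time_s: 5.4
ee_pos: [0.4979, -0.0081, 0.0691]
eef_rot: [-1.571, 0.0, 2.128]
force: [-2.1, 1.1, 5.9]
grip_width: 0.0472
```

Call:
jog_arm --targets '[[4, [0, -1, 0], 0], [4, [0, -3, 0], 0], [4, [0, -6, 0], 0], [4, [0, -9, 0], 0], [4, [0, -9, 0], 0]]'

```text
time_s: 5.9
ee_pos: [0.4994, -0.0083, 0.163]
eef_rot: [-1.576, 0.004, 2.128]
force: [0.4, -0.5, -0.5]
grip_width: 0.0475
```

```bash
python3 - <<'E'
from h import *
rel([.4404,.3428,.16],1.497)
E
```

```text
now [ 0.4994 -0.0083  0.163 ] [-1.576  0.004  2.128] w 0.0475 F [ 0.4 -0.5 -0.5] t 5.9 q6 -2.22
  shift cm [ 32.92   0.23 -13.56] turn 0.631
```

Call:
jog_arm --targets '[[4, [5, 0, -2], 0.1], [4, [32.9, 0, -13.5], 0.631], [4, [32.9, 0, -13.5], 0.631], [4, [32.9, 0, -13.5], 0.631], [4, [32.9, 0, -13.5], 0.631], [4, [32.9, 0, -13.5], 0.631], [4, [32.9, 0, -13.5], 0.631], [4, [32.9, 0, -13.5], 0.631], [4, [32.9, 0, -13.5], 0.631], [4, [32.9, 0, -13.5], 0.631]]'

```text
time_s: 6.9
ee_pos: [0.438, 0.3424, 0.1581]
eef_rot: [-1.57, 0.001, 1.498]
force: [-0.7, 0.0, -0.8]
grip_width: 0.0477
```

```bash
python3 - <<'E'
from h import *
i,P,c=cam('side')
cv2.imwrite('pics/s2.png',cv2.resize(i[200:360,160:380],(660,480),interpolation=cv2.INTER_CUBIC)[:,:,::-1])
rel([.4404,.3428,.042],1.497)
E
```

```text
now [0.4383 0.3418 0.1584] [-1.570e+00  1.000e-03  1.497e+00] w 0.0478 F [ 0.5  0.  -1.2] t 6.95 q6 -0.9
  shift cm [ 0.12 11.63 -0.21] turn -0.0
```

View pics/s2.png

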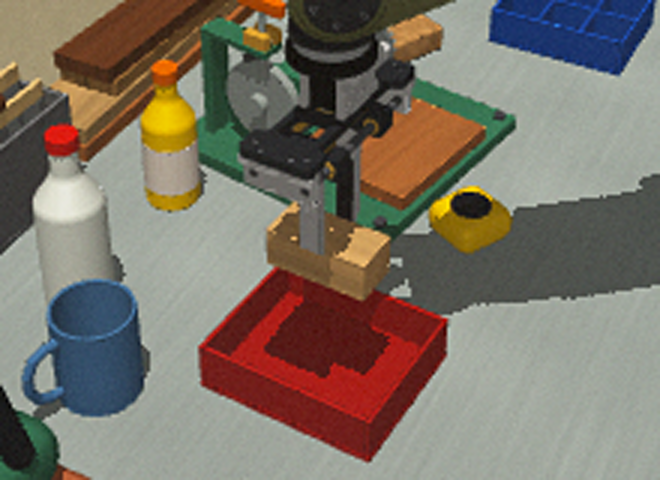

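The offcut is held level above the tray, at (330,255) in the crop. I'll lower it and release.

Call:
jog_arm --targets '[[4, [0, 4, -0.2], 0], [4, [0, 8, -0.2], 0], [4, [0, 10.5, -0.2], 0], [4, [0, 11.8, -0.2], 0], [4, [0, 11.8, -0.2], 0], [7, [0, 11.8, -0.2], 0], [7, [0, 11.8, -0.2], 0], [7, [0, 11.8, -0.2], 0], [7, [0, 11.8, -0.2], 0], [7, [0, 11.8, -0.2], 0]]'

```text
time_s: 7.95
ee_pos: [0.4405, 0.3425, 0.0413]
eef_rot: [-1.571, -0.0, 1.497]
force: [-0.2, 0.4, 0.2]
grip_width: 0.0697
```

Call:
jog_arm --targets '[[7, [0, -5, 0], 0], [7, [0, -10, 0], 0], [7, [0, -15, 0], 0], [7, [0, -20, 0], 0], [6, [0, -26, 0], 0], [5, [0, -26, 0], 0], [5, [0, -26, 0], 0]]'

```text
time_s: 8.65
ee_pos: [0.4407, 0.3426, 0.3025]
eef_rot: [-1.573, -0.002, 1.497]
force: [-0.3, 0.0, -1.3]
grip_width: 0.0512
```

```bash
python3 - <<'E'
from h import *
i,P,c=cam('side')
m=np.hypot(P[...,0]-.44,P[...,1]-.343)<.06; print('tray z pct',np.nanpercentile(P[m][:,2],[5,50,80,95]))
m=(np.hypot(P[...,0]-.52,P[...,1]-.017)<.05); print('panel z',np.nanpercentile(P[m][:,2],[5,50,95]))
m=(np.hypot(P[...,0]-.6508,P[...,1]-.079)<.05)&(P[...,2]>.19); print('bar side mean',P[m].mean(0))
b=p2w(0,.0895); print('bar',b); rel([*b,.27],YAW+np.pi/2)
E
```

```text
tray z pct [0.00602702 0.44692164 0.58881991 0.61352201]
panel z [0.0333391  0.03644951 0.0394645 ]
bar side mean [nan nan nan]
bar [0.65115678 0.07890727]
now [0.4403 0.3423 0.3004] [-1.571  0.     1.497] w 0.0504 F [ 0.5  0.5 -0.9] t 8.7 q6 -0.9
  shift cm [-24.72   3.04 -22.97] turn 0.096<stdin>:5: RuntimeWarning: Mean of empty slice.
  ret = um.true_divide(
```

Call:
jog_arm --targets '[[5, [-24.7, 0, -23], 0.096], [5, [-24.7, 0, -23], 0.096], [5, [-24.7, 0, -23], 0.096], [5, [-24.7, 0, -23], 0.096], [5, [-24.7, 0, -23], 0.096], [5, [-24.7, 0, -23], 0.096], [5, [-24.7, 0, -23], 0.096], [5, [-24.7, 0, -23], 0.096], [5, [-24.7, 0, -23], 0.096], [5, [-24.7, 0, -23], 0.096]]'

```text
time_s: 9.7
ee_pos: [0.651, 0.08, 0.2999]
eef_rot: [-1.569, 0.0, 1.402]
force: [-0.6, 0.3, 0.1]
grip_width: 0.0501
```

```bash
python3 - <<'E'
from h import *
i,P,c=cam('side','s3.png')
m=np.hypot(P[...,0]-.44,P[...,1]-.343)<.06; print('tray z pct',np.nanpercentile(P[m][:,2],[5,50,80,95]))
hs=cv2.cvtColor(i,cv2.COLOR_RGB2HSV); m=(np.hypot(P[...,0]-.6508,P[...,1]-.079)<.05)&(P[...,2]>.19)&(P[...,2]<.23); print('bar side',m.sum(),P[m].mean(0))
rel([*p2w(0,.0895),.21],YAW+np.pi/2)
E
```

```text
tray z pct [0.00268716 0.03564413 0.04378952 0.04522826]
bar side 101 [0.64985771 0.0849063  0.21027332]
now [0.651  0.0802 0.3004] [-1.57   0.     1.402] w 0.0502 F [ 0.6 -0.  -0.7] t 9.75 q6 -1.34
  shift cm [-0.13  9.04 -0.05] turn 0.002
```

The offcut rests in the tray, with its top at z 0.045. Now I'll go down onto the bar and close.

Call:
jog_arm --targets '[[5, [-0.1, 4, 0], 0], [5, [-0.1, 7, 0], 0], [5, [-0.1, 9, 0], 0], [5, [-0.1, 9, 0], 0], [0.6, [-0.1, 9, 0], 0], [0.6, [-0.1, 9, 0], 0], [0.6, [-0.1, 9, 0], 0], [0.6, [-0.1, 9, 0], 0], [0.6, [-0.1, 9, 0], 0], [0.6, [-0.1, 9, 0], 0]]' --grip_force 40

```text
time_s: 10.75
ee_pos: [0.6517, 0.0794, 0.2114]
eef_rot: [-1.572, -0.002, 1.402]
force: [1.4, 6.7, 2.0]
grip_width: 0.0104
```

Call:
jog_arm --targets '[[0.6, [0, 0, 0], 0], [0.6, [0, 0, 0], 0], [0.6, [0, 0, 0], 0]]'

```text
time_s: 11.05
ee_pos: [0.6517, 0.0793, 0.2114]
eef_rot: [-1.572, -0.002, 1.402]
force: [2.3, 7.3, 1.2]
grip_width: 0.0104
```

Call:
jog_arm --targets '[[0.6, [0.1, -0.5, 0], 0], [0.6, [0.1, -1.0, 0], 0], [0.6, [0.1, -1.4, 0], 0], [0.6, [0.1, -1.8, 0], 0], [0.6, [0.1, -1.8, 0], 0], [0.6, [0.1, -1.8, 0], 0]]'

```text
time_s: 11.65
ee_pos: [0.6515, 0.0795, 0.2285]
eef_rot: [-1.57, -0.001, 1.401]
force: [4.0, 5.2, -6.7]
grip_width: 0.0104
```

Call:
jog_arm --targets '[[0.6, [0.05, -0.1, 0], 0], [0.6, [0.05, -0.1, 0], 0.15], [0.6, [0.05, -0.1, 0], 0.3], [0.6, [0.05, -0.1, 0], 0.45], [0.6, [0.05, -0.1, 0], 0.6], [0.6, [0.05, -0.1, 0], 0.75], [0.6, [0.05, -0.1, 0], 0.9], [0.6, [0.05, -0.1, 0], 1.05], [0.6, [0.05, -0.1, 0], 1.2], [0.6, [0.05, -0.1, 0], 1.2]]'

```text
time_s: 12.65
ee_pos: [0.6525, 0.0806, 0.2299]
eef_rot: [-1.569, -0.003, 0.196]
force: [9.4, 8.3, -6.5]
grip_width: 0.0101
```

```bash
python3 - <<'E'
from h import *
o=ctrl.get_obs(); print(o['moment'])
i,P,c=cam('side')
cv2.imwrite('pics/s4.png',cv2.resize(i[160:280,200:360],(800,600),interpolation=cv2.INTER_CUBIC)[:,:,::-1])
E
```

```text
[ 1.62817811 -1.91811784  0.00306552]
```

View pics/s4.png

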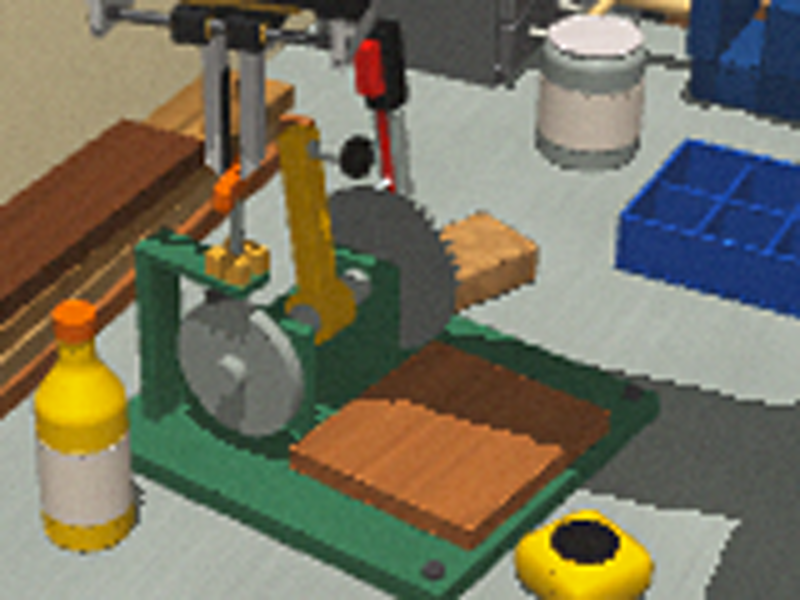

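The picture shows the bar at (230,185) lifted clear of the collar and turned across it. I'll lower it 5 mm into the notch and open.

Call:
jog_arm --targets '[[0.6, [0, 0.25, 0], 0], [0.6, [0, 0.5, 0], 0], [0.6, [0, 0.5, 0], 0], [4.5, [0, 0.5, 0], 0], [4.5, [0, 0.5, 0], 0], [4.5, [0, 0.5, 0], 0], [4.5, [0, 0.5, 0], 0], [4.5, [0, 0.5, 0], 0], [4.5, [0, 0.5, 0], 0], [4.5, [0, 0.5, 0], 0]]'

```text
time_s: 13.7
ee_pos: [0.6516, 0.0795, 0.2249]
eef_rot: [-1.571, 0.0, 0.201]
force: [-0.5, -0.5, 0.5]
grip_width: 0.0453
```

Call:
jog_arm --targets '[[4.5, [0, -3, 0], 0], [4.5, [0, -7, 0], 0], [4.5, [0, -11, 0], 0], [6, [0, -11, 0], 0], [6, [0, -11, 0], 0]]'

```text
time_s: 14.2
ee_pos: [0.6518, 0.0796, 0.3352]
eef_rot: [-1.571, -0.001, 0.201]
force: [0.4, 0.2, -1.3]
grip_width: 0.0572
```

```bash
python3 - <<'E'
from h import *
i,P,c=cam('side')
hs=cv2.cvtColor(i,cv2.COLOR_RGB2HSV)
m=(np.hypot(P[...,0]-.6508,P[...,1]-.079)<.05)&(P[...,2]>.2)&(P[...,2]<.26)&(hs[...,1]>200)&(hs[...,0]<16)
q=w2p(P[m]); print('bar',m.sum(),'z',P[m][:,2].min(),P[m][:,2].max(),'px',q.min(0),q.max(0))
g=.021
rel([*p2w(g,-.1),.34],YAW+np.pi/2)
for h in np.arange(.195,.28,.015):
    w=w2p(P); s=(P[...,2]>h)&(P[...,2]<h+.015)&(abs(w[...,1]+.1)<.02)&(abs(w[...,0])<.06)
    if s.sum(): print(round(h,3),np.percentile(w[s][:,0],[2,50,98]).round(3),np.percentile(w[s][:,1],[2,50,98]).round(3))
E
```

```text
bar 61 z 0.21258768567011943 0.23299660459837968 px [-0.01631262  0.05993955] [0.01132446 0.12134052]
now [0.6515 0.0795 0.3339] [-1.571e+00  1.000e-03  2.010e-01] w 0.0595 F [-0.6 -0.5  0.1] t 14.25 q6 -0.14
  shift cm [ -4.97  -0.61 -18.48] turn -1.2
0.195 [0.004 0.011 0.025] [-0.111 -0.088 -0.083]
0.21 [0.005 0.009 0.014] [-0.104 -0.092 -0.081]
0.225 [0.006 0.011 0.027] [-0.107 -0.093 -0.081]
0.24 [0.011 0.014 0.032] [-0.106 -0.09  -0.081]
0.255 [0.013 0.022 0.035] [-0.107 -0.093 -0.082]
```

The pin stays out: the bar's top is at 0.232 and it lies along press y. Next, over to the lever.

Call:
jog_arm --targets '[[6, [-5, -0.6, -18.5], -1.2], [6, [-5, -0.6, -18.5], -1.2], [6, [-5, -0.6, -18.5], -1.2], [6, [-5, -0.6, -18.5], -1.2], [6, [-5, -0.6, -18.5], -1.2], [6, [-5, -0.6, -18.5], -1.2], [6, [-5, -0.6, -18.5], -1.2], [6, [-5, -0.6, -18.5], -1.2], [6, [-5, -0.6, -18.5], -1.2], [6, [-5, -0.6, -18.5], -1.2]]'

```text
time_s: 15.25
ee_pos: [0.6395, -0.1116, 0.3398]
eef_rot: [-1.569, -0.0, 1.397]
force: [-0.6, 0.4, -0.4]
grip_width: 0.0594
```

```bash
python3 - <<'E'
from h import *
rel([*p2w(.021,-.1),.2335],YAW+np.pi/2)
E
```

```text
now [ 0.6395 -0.1116  0.3398] [-1.569 -0.     1.397] w 0.0594 F [-0.6  0.4 -0.4] t 15.25 q6 -1.63
  shift cm [ 0.03 10.63 -0.04] turn -0.003
```

Call:
jog_arm --targets '[[6, [0, 4, 0], 0], [6, [0, 8, 0], 0], [6, [0, 10.6, 0], 0], [6, [0, 10.6, 0], 0], [2, [0, 10.6, 0], 0], [2, [0, 10.6, 0], 0], [2, [0, 10.6, 0], 0], [2, [0, 10.6, 0], 0], [2, [0, 10.6, 0], 0], [2, [0, 10.6, 0], 0]]' --grip_force 30

```text
time_s: 16.25
ee_pos: [0.6402, -0.1108, 0.2364]
eef_rot: [-1.573, -0.001, 1.402]
force: [1.5, 7.7, 4.8]
grip_width: 0.0261
```

Call:
jog_arm --targets '[[2, [0, 0, 0], 0], [2, [0, 0, 0], 0], [2, [0, 0, 0], 0]]'

```text
time_s: 16.55
ee_pos: [0.6402, -0.1108, 0.2364]
eef_rot: [-1.573, -0.001, 1.402]
force: [1.9, 7.0, 5.3]
grip_width: 0.0257
```

```bash
python3 - <<'E'
from h import *
o=ctrl.get_obs(); p=w2p(o['ee_pos']); print(p,o['ee_pos'],o['force'],o['grip_width'])
x,z=p[0],o['ee_pos'][2]-.085; r=np.hypot(x,z); th0=np.arctan2(z,-x); print('r',r,'a',th0,'lever',1.833-th0)
M=R.from_euler('xyz',o['eef_rot']).as_matrix()
# arc on r=.150 about shaft from lever .12 to 1.86, 26 steps
ref=np.array([x,z])
for L in np.arange(.2,1.87,.09).tolist()+[1.85,1.87]:
    a=1.833-L; X,Z=-.150*np.cos(a),.150*np.sin(a); w=np.r_[ex*(X-x),Z-z]; print(round(L,2),(M.T@w*100).round(2), (X,Z))
E
```

```text
[ 0.02135661 -0.09935009] [ 0.64022325 -0.11083181  0.23638845] [1.93753766 6.9664254  5.268211  ] 0.025683950665840623
r 0.15288743345136563 a 1.7109431271181104 lever 0.1220568728818896
0.2 [0.   0.16 1.2 ] (np.float64(0.00932453503266679), np.float64(0.14970989628753528))
0.29 [0.   0.14 2.55] (np.float64(-0.004168912129057808), np.float64(0.14994205604719507))
0.38 [0.   0.23 3.9 ] (np.float64(-0.017628613889910744), np.float64(0.14896050473974787))
0.47 [0.   0.45 5.23] (np.float64(-0.03094562023668177), np.float64(0.14677318756560093))
0.56 [0.   0.78 6.54] (np.float64(-0.044012136209038266), np.float64(0.1433978098379367))
0.65 [0.01 1.23 7.81] (np.float64(-0.056722394449493854), np.float64(0.1388616936664537))
0.74 [0.01 1.8  9.04] (np.float64(-0.06897351134087729), np.float64(0.13320155679762105))
0.83 [1.000e-02 2.470e+00 1.021e+01] (np.float64(-0.08066631980126715), np.float64(0.1264632154016325))
0.92 [1.000e-02 3.240e+00 1.131e+01] (np.float64(-0.09170617199530585), np.float64(0.1187012132118597))
1.01 [1.000e-02 4.110e+00 1.235e+01] (np.float64(-0.10200370546431863), np
[... 388 characters left out ...]
4537697), np.float64(0.06699513939913178))
1.46 [ 0.    9.63 16.13] (np.float64(-0.13968574582012497), np.float64(0.0546616173807128))
1.55 [ 0.   10.91 16.57] (np.float64(-0.14403330717936744), np.float64(0.041885635043221854))
1.64 [ 0.   12.22 16.89] (np.float64(-0.14721498603996924), np.float64(0.02877060800976674))
1.73 [-0.   13.55 17.09] (np.float64(-0.1492050281942925), np.float64(0.01542269631226606))
1.82 [-0.   14.9  17.17] (np.float64(-0.14998732517850524), np.float64(0.0019499450754640328))
1.85 [-0.   15.35 17.17] (np.float64(-0.14997832552200122), np.float64(-0.0025498771767748277))
1.87 [-0.   15.65 17.16] (np.float64(-0.14989733671297173), np.float64(-0.0055487337616771425))
```

The button is squeezed fully in (26 mm over all), and the lever reads about 0.12 as expected. I'll swing along the arc at r = 0.153.

Call:
jog_arm --targets '[[2, [0.05, -0.07, 0.6], 0], [2, [0.05, -0.12, 1.2], 0], [2, [0.05, -0.14, 2.5], 0], [2, [0.05, -0.05, 3.9], 0], [2, [0.05, 0.2, 5.3], 0], [2, [0.05, 0.5, 6.6], 0], [2, [0.05, 1.0, 7.9], 0], [2, [0.05, 1.55, 9.15], 0], [2, [0.05, 1.55, 9.15], 0]]'

```text
time_s: 17.45
ee_pos: [0.5488, -0.0951, 0.2209]
eef_rot: [-1.572, -0.001, 1.401]
force: [-5.7, 5.4, 8.4]
grip_width: 0.0259
```

```bash
cat > arc.py <<'E'
from h import *
o=ctrl.get_obs(); p=w2p(o['ee_pos']); print(p,o['ee_pos'],o['force'],o['moment'],o['grip_width'])
x,z=p[0],o['ee_pos'][2]-.085; r=np.hypot(x,z); a0=np.arctan2(z,-x); print('r',r,'lever',1.833-a0)
M=R.from_euler('xyz',o['eef_rot']).as_matrix()
for L in np.arange(1.833-a0+.09,1.9,.09).tolist()+[1.85,1.87]:
    a=1.833-L; w=np.r_[ex*(-r*np.cos(a)-x),r*np.sin(a)-z]; print(round(L,2),(M.T@w*100).round(2))
E
python3 arc.py
```

```text
[-0.07144665 -0.09931241] [ 0.54876681 -0.09507849  0.2209465 ] [-5.67620999  5.35975161  8.4046299 ] [1.14211202 0.70071479 0.06306443] 0.025947261091186034
r 0.1535775851748962 lever 0.746081582488296
0.84 [0.   0.7  1.19]
0.93 [-0.    1.5   2.32]
1.02 [-0.    2.39  3.37]
1.11 [-0.    3.38  4.34]
1.2 [-0.    4.45  5.21]
1.29 [-0.    5.6   5.98]
1.38 [-0.    6.81  6.65]
1.47 [-0.    8.07  7.2 ]
1.56 [-0.    9.38  7.64]
1.65 [-0.   10.73  7.96]
1.74 [-0.   12.1   8.16]
1.83 [-1.000e-02  1.348e+01  8.230e+00]
1.85 [-1.000e-02  1.384e+01  8.230e+00]
1.87 [-1.000e-02  1.415e+01  8.220e+00]
```

Call:
jog_arm --targets '[[2, [0, 0.7, 1.2], 0], [2, [0, 1.5, 2.3], 0], [2, [0, 2.4, 3.35], 0], [2, [0, 3.4, 4.3], 0], [2, [0, 4.45, 5.2], 0], [2, [0, 5.6, 5.95], 0], [2, [0, 6.8, 6.6], 0], [2, [0, 8.1, 7.15], 0], [2, [0, 9.4, 7.6], 0], [2, [0, 9.4, 7.6], 0]]'

```text
time_s: 18.45
ee_pos: [0.4732, -0.082, 0.1244]
eef_rot: [-1.568, -0.001, 1.401]
force: [-5.1, 8.6, -1.8]
grip_width: 0.0258
```

```bash
python3 arc.py
```

```text
[-0.14816447 -0.09922678] [ 0.4731716  -0.08200197  0.12444781] [-5.05436419  8.59922848 -1.81086945] [1.34524233 1.01544854 0.02879853] 0.025844535355279488
r 0.1533259276718535 lever 1.5727928572637297
1.66 [-0.    1.35  0.29]
1.75 [-0.    2.72  0.46]
1.84 [-0.   4.1  0.5]
1.85 [-0.    4.21  0.5 ]
1.87 [-0.    4.51  0.49]
```

Call:
jog_arm --targets '[[2, [0, 1.35, 0.3], 0], [2, [0, 2.7, 0.45], 0], [2, [0, 3.5, 0.5], 0], [2, [0, 4.1, 0.5], 0], [2, [0, 4.4, 0.5], 0], [2, [0, 4.6, 0.5], 0], [2, [0, 4.6, 0.5], 0]]'

```text
time_s: 19.15
ee_pos: [0.468, -0.0811, 0.0789]
eef_rot: [-1.566, -0.001, 1.401]
force: [-11.4, 9.3, -1.1]
grip_width: 0.0254
```

```bash
python3 arc.py
```

```text
[-0.15340044 -0.09924761] [ 0.46800773 -0.0811358   0.07889288] [-11.36331594   9.29614942  -1.08874186] [1.4230944  1.41878315 0.11056445] 0.025448301941974855
r 0.15352195840612864 lever 1.8727906190347938
1.85 [ 0.   -0.35  0.01]
1.87 [ 0.   -0.04  0.  ]
```

Call:
jog_arm --targets '[[2, [0, 0.2, 0], 0], [2, [0, 0.4, 0], 0], [2, [0, 0.4, 0], 0], [2, [0, 0.4, 0], 0]]'

```text
time_s: 19.55
ee_pos: [0.4681, -0.0811, 0.075]
eef_rot: [-1.567, -0.001, 1.401]
force: [-9.8, 7.5, 0.2]
grip_width: 0.0261
```

```bash
python3 - <<'E'
from h import *
i,P,c=cam('side')
cv2.imwrite('pics/s5.png',cv2.resize(i[170:290,210:370],(800,600),interpolation=cv2.INTER_CUBIC)[:,:,::-1])
E
```

```text
(no output)
```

View pics/s5.png

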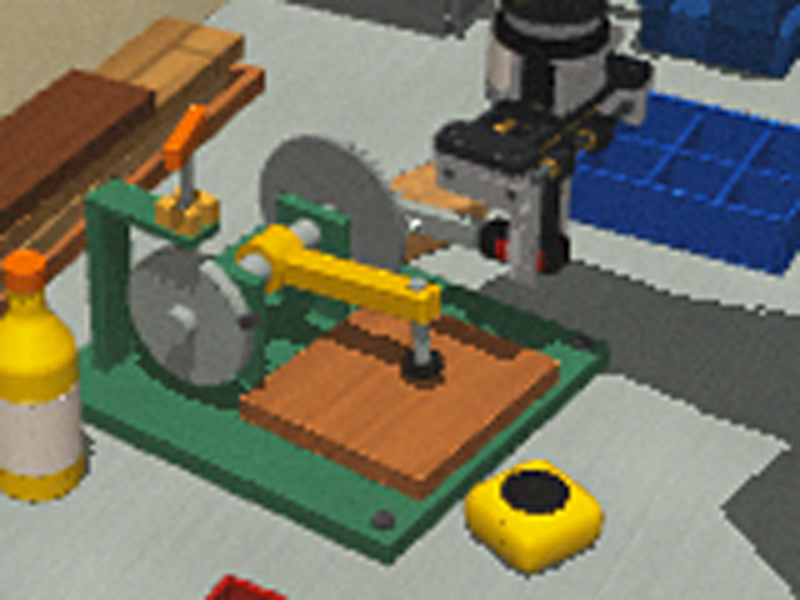

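The pad is on the panel at (420,365) and the lever is close to level. The force reading is ambiguous, so I'll measure the arm and lever angles from depth.

```bash
cat > lev.py <<'E'
from h import *
for n in('side','top'):
    i,P,c=cam(n); hs=cv2.cvtColor(i,cv2.COLOR_RGB2HSV); w=w2p(P); x,y,z=w[...,0],w[...,1],P[...,2]
    m=(abs(y)<.009)&(x<-.03)&(x>-.125)&(z>.075)&(z<.12)&(hs[...,0]>15)&(hs[...,0]<32)&(hs[...,1]>150)
    if m.sum()>10:
        f=np.polyfit(x[m],z[m],1); print(n,'arm top',m.sum(),'slope',f[0].round(4),'z at 0',f[1].round(4),'at -.1',np.polyval(f,-.1).round(4))
    m=(y<-.09)&(y>-.11)&(x<-.03)&(x>-.11)&(z>.07)&(z<.14)
    if m.sum()>10:
        f=np.polyfit(x[m],z[m],1); print(n,'lever top',m.sum(),'slope',f[0].round(4),'z0',f[1].round(4))
    m=(y<-.088)&(y>-.111)&(x<-.12)&(x>-.177)&(z>.05)&(z<.14)&(hs[...,2]<70)
    if m.sum()>6: print(n,'grip z',np.percentile(z[m],[5,50,95]))
E
python3 lev.py
```

```text
side arm top 73 slope -0.1196 z at 0 0.092 at -.1 0.104
side lever top 84 slope -0.0506 z0 0.0923
side grip z [0.0933734  0.11172242 0.12758772]
top arm top 181 slope -0.1137 z at 0 0.0962 at -.1 0.1076
top lever top 65 slope -0.0589 z0 0.097
```

```bash
python3 - <<'E'
from h import *
for n in('side','top'):
    i,P,c=cam(n); w=w2p(P); x,y,z=w[...,0],w[...,1],P[...,2]
    for nm,yc,hw in(('lever',-.1,.012),('arm',0,.011)):
        print(n,nm)
        for X in np.arange(-.19,.02,.015):
            m=(abs(y-yc)<hw)&(x>=X)&(x<X+.015)&(z>.045)&(z<.14)
            if m.sum()>3: print('  x',round(X+.0075,4),m.sum(),'z',np.percentile(z[m],[5,25,50,75,95]).round(3),'rgb',np.median(i[m],0))
i,P,c=cam('side')
cv2.imwrite('pics/s6.png',cv2.resize(i[190:250,260:340],(800,600),interpolation=cv2.INTER_CUBIC)[:,:,::-1])
E
```

```text
side lever
  x -0.1825 15 z [0.094 0.098 0.102 0.108 0.113] rgb [26. 24. 22.]
  x -0.1675 27 z [0.102 0.111 0.114 0.116 0.131] rgb [27. 26. 25.]
  x -0.1525 13 z [0.114 0.116 0.12  0.134 0.136] rgb [33. 32. 31.]
  x -0.1375 4 z [0.11  0.11  0.111 0.112 0.112] rgb [36.  36.5 35. ]
  x -0.1225 15 z [0.09  0.103 0.109 0.11  0.111] rgb [25. 25. 24.]
  x -0.1075 21 z [0.087 0.095 0.1   0.105 0.107] rgb [94. 96. 90.]
  x -0.0925 23 z [0.088 0.09  0.098 0.102 0.106] rgb [106. 109. 102.]
  x -0.0775 22 z [0.084 0.09  0.097 0.103 0.104] rgb [108. 111. 104.]
  x -0.0625 20 z [0.085 0.09  0.096 0.1   0.103] rgb [108.5 115.  109. ]
  x -0.0475 11 z [0.08  0.092 0.099 0.101 0.104] rgb [149. 144. 125.]
side arm
  x -0.1375 52 z [0.049 0.053 0.073 0.099 0.108] rgb [108.  106.5  28. ]
  x -0.1225 38 z [0.051 0.066 0.086 0.108 0.113] rgb [124.5 115.5  59. ]
  x -0.1075 23 z [0.086 0.094 0.105 0.106 0.109] rgb [231. 179.   0.]
  x -0.0925 14 z [0.086 0.101 0.104 0.106 0.107] rgb [235.5 182.5   0. ]
  x -0.0775 14 z [0.086 0.094 0.103 0.104 0.106] rgb [234. 178.   0.]
  x -0.0625 20 z [0.083 0.092 0.1 
[... 845 characters left out ...]
1225 37 z [0.107 0.109 0.111 0.114 0.116] rgb [190. 156.  46.]
  x -0.1075 36 z [0.105 0.107 0.108 0.11  0.111] rgb [221.  169.    9.5]
  x -0.0925 36 z [0.103 0.106 0.107 0.108 0.11 ] rgb [222. 170.  10.]
  x -0.0775 32 z [0.101 0.103 0.104 0.107 0.109] rgb [222. 169.  10.]
  x -0.0625 37 z [0.099 0.102 0.102 0.104 0.106] rgb [222. 170.  10.]
  x -0.0475 34 z [0.098 0.1   0.101 0.103 0.104] rgb [222. 169.  10.]
  x -0.0325 34 z [0.096 0.098 0.1   0.101 0.103] rgb [223.  170.5  10. ]
  x -0.0175 38 z [0.095 0.097 0.099 0.101 0.104] rgb [214.5 160.   10. ]
  x -0.0025 37 z [0.101 0.102 0.104 0.106 0.108] rgb [229. 177.  10.]
  x 0.0125 27 z [0.094 0.098 0.101 0.104 0.105] rgb [205. 152.   9.]
```

View pics/s6.png

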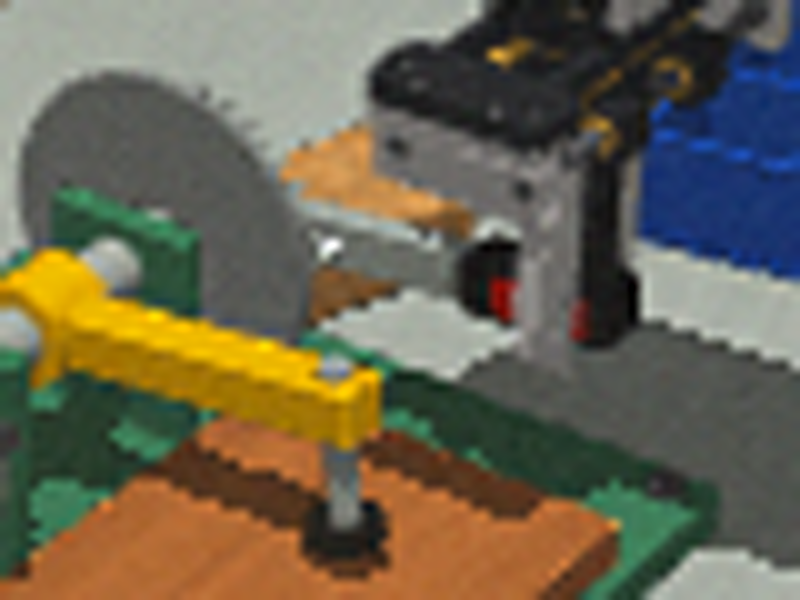

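The arm and lever are still about 0.1 rad above level, at about 1.73. The fingers slid roughly 25 mm down the grip: the tip at (545,370) is well below the button. I'll let it latch part-way, regrip centred with more force, and push the rest.

Call:
jog_arm --targets '[[5, [0, 0, 0], 0], [5, [0, 0, 0], 0], [5, [0, 0, 0], 0], [5, [0, 0, 0], 0], [5, [0, -1, -0.2], 0], [5, [0, -2.4, -0.4], 0], [5, [0, -2.4, -0.4], 0], [5, [0, -2.4, -0.4], 0]]'

```text
time_s: 20.65
ee_pos: [0.4738, -0.0828, 0.0997]
eef_rot: [-1.572, 0.0, 1.401]
force: [0.3, -0.4, -1.0]
grip_width: 0.0497
```

```bash
python3 lev.py; python3 arc.py; python3 - <<'E'
from h import *
i,P,c=cam('side'); w=w2p(P); x,y,z=w[...,0],w[...,1],P[...,2]
m=(abs(y+.1)<.022)&(x<-.105)&(x>-.185)&(z>.05)&(z<.13)
for X in np.arange(-.19,-.1,.01):
    k=m&(x>=X)&(x<X+.01)
    if k.sum()>2: print(round(X+.005,3),k.sum(),'z',np.percentile(z[k],[5,50,95]).round(3),'y',np.percentile(y[k],[5,50,95]).round(3),np.median(i[k],0))
E
```

```text
side arm top 77 slope -0.0744 z at 0 0.0947 at -.1 0.1021
side lever top 83 slope -0.0596 z0 0.0911
side grip z [0.09621443 0.11166148 0.11701323]
top arm top 179 slope -0.1255 z at 0 0.0954 at -.1 0.108
top lever top 47 slope -0.0897 z0 0.0948
[-0.14787045 -0.09987105] [ 0.47335227 -0.08268673  0.09903548] [ 0.30542667 -0.66780267  0.64052268] [ 0.04228578  0.04353071 -0.05703715] 0.04996363900027658
r 0.14853505904675735 lever 1.7383660987523006
1.83 [0.   1.33 0.07]
1.85 [0.   1.66 0.06]
1.87 [0.   1.95 0.06]
-0.175 32 z [0.095 0.106 0.116] y [-0.107 -0.094 -0.085] [28.5 28.  27. ]
-0.165 28 z [0.095 0.11  0.115] y [-0.116 -0.086 -0.08 ] [92. 27. 23.]
-0.155 19 z [0.096 0.111 0.114] y [-0.106 -0.087 -0.08 ] [66. 25. 24.]
-0.145 9 z [0.094 0.113 0.122] y [-0.121 -0.104 -0.083] [43. 42. 39.]
-0.125 8 z [0.09  0.103 0.109] y [-0.093 -0.086 -0.082] [25.5 23.5 20. ]
-0.115 14 z [0.09  0.103 0.109] y [-0.102 -0.092 -0.085] [59.5 60.5 58. ]
-0.105 6 z [0.088 0.098 0.108] y [-0.094 -0.094 -0.091] [86.5 89.  82.5]
```

Call:
jog_arm --targets '[[2, [0, 0, 0], 0], [2, [0, 0, 0], 0], [2, [0, 0, 0], 0], [2, [0, 0, 0], 0], [2, [0, 0, 0], 0], [2, [0, 0, 0], 0], [2, [0, 0, 0], 0]]' --grip_force 60

```text
time_s: 21.5
ee_pos: [0.4738, -0.082, 0.0992]
eef_rot: [-1.571, -0.001, 1.401]
force: [1.9, 6.3, -2.2]
grip_width: 0.0252
```

Call:
jog_arm --targets '[[2, [0, 0.3, 0], 0], [2, [0, 0.6, 0], 0], [2, [0, 0.9, 0.05], 0], [2, [0, 0.9, 0.05], 0]]'

```text
time_s: 21.9
ee_pos: [0.4727, -0.0819, 0.09]
eef_rot: [-1.57, -0.001, 1.401]
force: [-1.6, 6.4, -1.7]
grip_width: 0.0253
```

```bash
python3 lev.py; python3 arc.py
```

```text
side arm top 74 slope -0.0574 z at 0 0.092 at -.1 0.0977
side lever top 78 slope 0.0068 z0 0.0922
side grip z [0.086963   0.1039009  0.13252609]
top arm top 181 slope -0.0575 z at 0 0.0955 at -.1 0.1013
top lever top 50 slope 0.0498 z0 0.0996
[-0.14864086 -0.09920149] [ 0.47270637 -0.08189637  0.09000922] [-1.86992887  5.91185037 -1.40524738] [ 1.21329321 -0.05583554 -0.00785682] 0.025595168745414964
r 0.14872524460844797 lever 1.79931261740153
1.89 [-0.    1.34 -0.02]
1.85 [-0.    0.75  0.01]
1.87 [-0.    1.05 -0.  ]
```

With the firmer grip it follows: the arm slope fell from 0.12 to 0.057. I'll continue to the stop.

Call:
jog_arm --targets '[[2, [0, 0.3, 0], 0], [2, [0, 0.6, 0], 0], [2, [0, 0.8, 0], 0], [2, [0, 1.0, 0], 0], [2, [0, 1.0, 0], 0]]'

```text
time_s: 22.5
ee_pos: [0.4726, -0.0819, 0.0805]
eef_rot: [-1.569, -0.001, 1.401]
force: [-5.4, 6.4, 5.5]
grip_width: 0.0254
```

```bash
python3 lev.py; python3 arc.py
```

```text
side arm top 83 slope 0.0131 z at 0 0.0925 at -.1 0.0912
side lever top 82 slope 0.0319 z0 0.0889
side grip z [0.08044959 0.09305274 0.13205335]
top arm top 181 slope 0.0116 z at 0 0.0961 at -.1 0.0949
top lever top 53 slope 0.0811 z0 0.0978
[-0.14869299 -0.0991898 ] [ 0.47265698 -0.08187602  0.08047276] [-5.65123668  6.60423636  5.27370671] [1.34034903 0.63491978 0.05446093] 0.025563147366381572
r 0.14876188975422552 lever 1.863437482451798
1.85 [ 0.   -0.2   0.01]
1.87 [-0.   0.1 -0. ]
```

Call:
jog_arm --targets '[[2, [0, 0.2, 0], 0], [2, [0, 0.3, 0], 0], [2, [0, 0.3, 0], 0]]'

```text
time_s: 22.9
ee_pos: [0.4728, -0.082, 0.0788]
eef_rot: [-1.57, -0.001, 1.401]
force: [-13.2, 8.9, 24.8]
grip_width: 0.0252
```

Call:
jog_arm --targets '[[5, [0, 0, 0], 0], [5, [0, 0, 0], 0], [5, [0, 0, 0], 0], [5, [0, 0, 0], 0], [5, [0, 0, 0], 0], [5, [0, -3, 0], 0], [5, [0, -7, 0], 0], [5, [0, -11, 0], 0], [5, [0, -16, 0], 0], [5, [0, -16, 0], 0]]'

```text
time_s: 23.9
ee_pos: [0.475, -0.0833, 0.2434]
eef_rot: [-1.58, 0.001, 1.401]
force: [0.6, 0.5, 0.1]
grip_width: 0.0501
```

Call:
jog_arm --targets '[[5, [-4, -5, 5], 0], [5, [-4, -10, 10], 0], [5, [-4, -10, 15], 0], [5, [-4, -10, 15], 0], [5, [-4, -10, 15], 0], [5, [-4, -10, 15], 0]]'

```text
time_s: 24.5
ee_pos: [0.3185, -0.0969, 0.3375]
eef_rot: [-1.572, 0.0, 1.4]
force: [-0.3, 0.3, -0.5]
grip_width: 0.05
```

```bash
python3 lev.py; python3 - <<'E'
from h import *
i,P,c=cam('top','top9.png'); i,P,c=cam('side','side9.png')
o=ctrl.get_obs();print(o['time_s'],o['ee_pos'],o['force'])
a=i[170:330,190:390];cv2.imwrite('pics/s9.png',cv2.resize(a,(750,600),interpolation=cv2.INTER_CUBIC)[:,:,::-1])
hs=cv2.cvtColor(i,cv2.COLOR_RGB2HSV)
m=(np.hypot(P[...,0]-.6508,P[...,1]-.079)<.05)&(P[...,2]>.2)&(P[...,2]<.26)&(hs[...,1]>200)&(hs[...,0]<16)
q=w2p(P[m]); print('bar z',P[m][:,2].max(),q.min(0),q.max(0))
E
```

```text
side arm top 79 slope -0.0031 z at 0 0.0929 at -.1 0.0932
side lever top 67 slope 0.0329 z0 0.0911
side grip z [0.08095978 0.09469669 0.09747166]
top arm top 179 slope 0.0045 z at 0 0.096 at -.1 0.0956
top lever top 138 slope 0.0295 z0 0.0958
top grip z [0.09288599 0.09643507 0.10039913]
24.7 [ 0.31905213 -0.09673364  0.33648398] [-0.21296932  0.43761343 -0.15626233]
bar z 0.23258835151917812 [-0.01656482  0.06303043] [0.00925847 0.12198859]
```

View pics/s9.png

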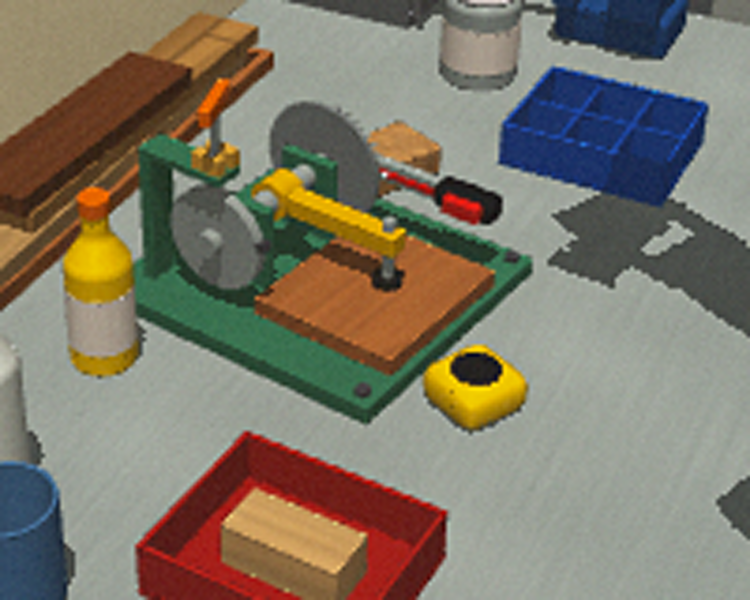

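The final view shows the offcut in the tray (295,540), the bar turned and raised (212,100), the lever level with its button out (462,208), and the pad on the panel (388,278). I'll make a quick check that the panel hasn't shifted and that the state holds, then hand in.

```bash
python3 - <<'E'
from h import *
P0=np.load('sideP.npy');I0=np.load('sideI.npy')
i,P,c=cam('side')
def box(i,P):
    h=cv2.cvtColor(i,cv2.COLOR_RGB2HSV); w=w2p(P); m=(abs(P[...,2]-.038)<.005)&(w[...,0]<-.03)&(w[...,0]>-.22)&(abs(w[...,1])<.12)&(h[...,0]<16)&(h[...,1]>90)
    return w[m].min(0).round(4),w[m].max(0).round(4),m.sum()
print(box(I0,P0),box(i,P))
ctrl.hand_in()
E
python3 lev.py
```

```text
(array([-0.1956, -0.0776]), array([-0.044 ,  0.0979]), np.int64(822)) (array([-0.1951, -0.0757]), array([-0.0434,  0.0986]), np.int64(1084))
the job is handed in; nothing more can be done
the job is handed in; nothing more can be done
```

The panel is clamped and the job is handed in, at about 25 s of the 70 s allowed. The offcut lies in the red tray. The lock pin is up, with its bar turned into the rest notch. The lever is down with the pad on the panel, and nothing is being touched.

**Retries**
- **Offcut:** The first grasp missed because I lifted before the slow fingers had closed. The second one held.
- **Lever:** At 30 N the fingers slid down the grip near the end, leaving the lever at about 1.72 to 1.74. I let go there so it latched part-way, then gripped again at 60 N with the button in. I pushed until it met the stop at about 25 N. The swing was therefore done in two squeezes, not one.

**Last checks**
- **Lever and arm:** After I let go, the clamp arm measured level to within about 0.005 rad, so the lever is at roughly 1.83 to 1.84, above the 1.79 needed to latch. The lever-top slopes from the two cameras (about +0.03 each) give about 1.86, which is past the 1.85 stop. They are noisy, so I relied on the arm.
- **Lock pin:** The bar's top is at 0.233 m, about 13 mm up, and it lies across press x.
- **Panel:** Its edges are within 1 to 2 mm of the start, which is measurement noise.
- **Not checked:** I did not measure the other bench items. The glue bottle, tape measure and blue box look in place in the final picture. I could not look again after handing in.

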